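# Lay out the woven finish samples by shade

## Task

Lay the four woven samples out on the blue pads of the display rail in order of shade, one to a pad, running from the palest at the rail's white end block to the darkest at its black end block. Each should lie flat with its woven face up, centred on its pad with its long side along the pad's long side.

Things in the scene. Friction and masses are not known exactly. Their poses are not given: they have to be found in the camera images.
- sample_straw: Loose woven finish sample, pale straw yellow, the palest of the four shades. A block 38 mm (its x) by 56 mm (its y) by 24 mm high (z), 40 to 85 g, one colour all over, with a basket-weave pattern on its upper face, which faces up at the start. Origin: centre of its underside. Lies flat on the table; its two long sides (38 mm apart along its x) are upright, flat and good to grip.
- sample_honey: Loose woven finish sample, golden honey brown, second palest of the four shades. A block 38 mm (its x) by 56 mm (its y) by 24 mm high (z), 40 to 85 g, one colour all over, with a basket-weave pattern on its upper face, which faces up at the start. Origin: centre of its underside. Lies flat on the table; its two long sides (38 mm apart along its x) are upright, flat and good to grip.
- sample_chestnut: Loose woven finish sample, reddish chestnut brown, second darkest of the four shades. A block 38 mm (its x) by 56 mm (its y) by 24 mm high (z), 40 to 85 g, one colour all over, with a basket-weave pattern on its upper face, which faces up at the start. Origin: centre of its underside. Lies flat on the table; its two long sides (38 mm apart along its x) are upright, flat and good to grip.
- sample_espresso: Loose woven finish sample, nearly black brown, the darkest of the four shades. A block 38 mm (its x) by 56 mm (its y) by 24 mm high (z), 40 to 85 g, one colour all over, with a basket-weave pattern on its upper face, which faces up at the start. Origin: centre of its underside. Lies flat on the table; its two long sides (38 mm apart along its x) are upright, flat and good to grip.
- pad_1: Fixed blue pad, the one at the +y end of four in a straight row on the brown wooden display rail; 52 mm (its x, across the rail) by 68 mm (its y, along the rail), 3 mm thick, neighbours 80 mm apart centre to centre. Origin: centre of its underside, which lies on the rail's top, 12 mm above the table; a sample rests on its top face, 3 mm above the origin. The rail (74 mm by 430 mm) may be turned a little.
- pad_2: Fixed blue pad, second from the +y end of four in a straight row on the brown wooden display rail; 52 mm (its x, across the rail) by 68 mm (its y, along the rail), 3 mm thick, neighbours 80 mm apart centre to centre. Origin: centre of its underside, which lies on the rail's top, 12 mm above the table; a sample rests on its top face, 3 mm above the origin. The rail (74 mm by 430 mm) may be turned a little.
- pad_3: Fixed blue pad, third from the +y end of four in a straight row on the brown wooden display rail; 52 mm (its x, across the rail) by 68 mm (its y, along the rail), 3 mm thick, neighbours 80 mm apart centre to centre. Origin: centre of its underside, which lies on the rail's top, 12 mm above the table; a sample rests on its top face, 3 mm above the origin. The rail (74 mm by 430 mm) may be turned a little.
- pad_4: Fixed blue pad, the one at the -y end of four in a straight row on the brown wooden display rail; 52 mm (its x, across the rail) by 68 mm (its y, along the rail), 3 mm thick, neighbours 80 mm apart centre to centre. Origin: centre of its underside, which lies on the rail's top, 12 mm above the table; a sample rests on its top face, 3 mm above the origin. The rail (74 mm by 430 mm) may be turned a little.
- end_white: Fixed plain white block, 60 mm (its x, across the rail) by 26 mm (its y) by 26 mm high, standing on one end of the display rail, 70 mm beyond the centre of the outermost pad. It marks the end where the palest sample belongs; the white and the black block may be at either end. Origin: centre of its underside, on the rail's top.
- end_black: Fixed plain black block, 60 mm (its x, across the rail) by 26 mm (its y) by 26 mm high, standing on one end of the display rail, 70 mm beyond the centre of the outermost pad. It marks the end where the darkest sample belongs; the white and the black block may be at either end. Origin: centre of its underside, on the rail's top.

How it is judged:
By the outcome, as a careful person would: the job done as asked, in the order asked, and still so for the second after the job is handed in, with the robot touching nothing.
It also fails if it takes over 91 s, if anything falls off the work surface, if the arm or the gripper's body presses on something with over 40 N, if the wrist force passes 120 N, or if a joint passes its speed limit or range.

## Robot

A 6-joint arm with a two-finger parallel gripper is mounted at the origin on the work surface. World frame = base frame: x ahead of the robot, y to its left, z up, the work surface at z = 0. Lengths are in m, angles in rad, forces in N, time in s.
With the tool pointing down it reaches from about 0.425 to 0.95 m from the base axis. Payload 3.5 kg.
Tool frame: the origin (TCP) lies at the very end of the fingers, on their centre line; the grasp point (between the pads) lies 19 mm behind it; z points along the fingers, y is the direction in which the jaws open and shut (so a half turn about z gives the same grasp; the last joint's range is limited). The gripper opens to 85 mm and grips with 20 to 120 N. Pads are 22 mm wide; open, the fingers measure 114 mm over their backs; the gripper's body (76 mm by 85 mm) begins 54 mm behind the grasp point. The pads swing forward as they close: fully open they stand 13 mm farther back than shut.
Start: joints at [1.002, 0.286, 1.577, -0, 1.279, -0.15], TCP at [0.274, 0.617, 0.231] pointing down, gripper open.
Joint ranges: [-2.77, 2.77], [-0.9, 2.22], [0.21, 2.48], [-1.53, 4.67], [0.24, 2.81], [-2.84, 2.84]. Speed limits (rad/s): [2.79, 2.79, 3.14, 3.14, 3.14, 3.14].

## Interface

Orientations are given as a rotation vector (axis times angle).
In Python, from workcell import r gives the robot as it stands.
- The arm moves only by the shell command python3 -m crank 'ROWS' [FORCE]. ROWS is JSON, one flat list of numbers, 7 for each row, row after row: the shift along the tool's x, y, z in m, then the turn, a rotation vector about the tool's x, y, z in degrees, then the closure, from 0 (fully open) to 1 (shut). In form: [tx, ty, tz, ax, ay, az, jaw, tx, ty, tz, ax, ay, az, jaw, ...]. A call has exactly 10 rows; each row shifts and turns the commanded pose from where the row before left it, along the tool's axes as they then stand; what a row does not reach is not made up. A row lasts 1/8 s, in which the tool goes at most 62.5 mm and 10.7 degrees, less where a joint would pass 70% of its speed; a pose out of reach is approached as far as the arm can. A call is refused whole if a number of a shift passes 0.0625 or a number of a turn 10.7, either way. A call with a gripper value outside its range is refused whole. The fingers move at their own pace and stop on an object; FORCE is the grip in N (left out, the last holds). Time passes only in rows, so rows that do not move let the fingers close, or fill a call up. It gives the time, the measured TCP pose, the force and the opening at its end, in the units of the state.
- r.observe(): the state, without advancing time (a new reading comes with each control period).
- r.get_image(name): name is "side" or "top" or "wrist"; returns a dict with "image" (400x640x3 uint8, red, green, blue), "z_map" (400x640 float32, m along the optical axis (not along the pixel's ray), 0 where there is no reading), "K" (3x3 intrinsics, pixels), "D" ([k1, k2, p1, p2, k3] as OpenCV has them; the pictures are not rectified), "origin" and "attitude" of the camera in the world; the wrist camera has in their place "mount" (4x4, takes a point from camera to tool coordinates, whose origin is the TCP and whose axes are the flange's). Camera axes: x right, y down, z forward; pixel columns grow to the right and rows downward; lengths in m; the calibration is good to about 2 mm. A picture is of the moment at which its call begins: read the wrist's pose just before it.
- r.sign_off(): hands the job in, once; it reports no verdict.
The state is a dict: "time_s": time; "q": joint angles; "joint_velocities": joint speeds; "tau": joint torques, N m; "ee_pos": TCP position; "orientation": TCP orientation; "ft_force": force on the tool from outside, world axes, zero at the start; "ft_torque": the same for the moment, N m; "opening": finger opening in m.
Only numpy, scipy, OpenCV 4.12 (cv2) and the standard library are available. Lean on these libraries where they do the work, as an engineer would, in place of code of your own. Each camera call takes 0.05 s, during which the arm holds its last target.

## Working session

There is one attempt and no reset: what is moved stays moved. The work goes in short steps, Python scripts to look and compute and a shell command to move; the robot and the scene stay as the last step left them, time stands still between calls to the robot, and variables do not carry over. Pictures are saved under pics/ and viewed, and the job is handed in when it is done.

```bash
mkdir -p pics; ls
python3 - <<'E'
from workcell import r
import cv2,numpy as np
print(r.observe())
for n in ["top","side"]:
    d=r.get_image(n); cv2.imwrite(f"pics/{n}0.png",d["image"][:,:,::-1]); np.savez(f"{n}0.npz",**d)
    print(n,d["K"],d["D"],d["origin"],d["attitude"])
E
```

```text
pics
{'time_s': 0.0, 'q': array([ 1.00200133e+00,  2.87229152e-01,  1.57818027e+00, -1.11973336e-05,
        1.27858008e+00, -1.50011014e-01]), 'joint_velocities': array([ 0.00030239, -0.00166352,  0.00126823, -0.0007327 , -0.0005846 ,
        0.00100268]), 'tau': array([-4.75488123e-04, -4.05978870e+01, -2.92628431e+01, -2.04720304e-04,
        5.90621246e-03,  5.08745089e-06]), 'ee_pos': array([0.27411434, 0.6161195 , 0.22990307]), 'orientation': array([-0.65284929, -3.07215669,  0.00352939]), 'ft_force': array([0.22003074, 0.28573405, 0.16599855]), 'ft_torque': array([ 0.00074587, -0.06971651,  0.03916463]), 'opening': 0.08532834264287731}
top [[435.262861     0.         321.10111466]
 [  0.         435.262861   197.40440445]
 [  0.           0.           1.        ]] [-0.00605683  0.          0.          0.          0.        ] [0.42419157 0.02509927 1.26199187] [-2.19243171  2.16315191 -0.12205349]
side [[463.58344741   0.         326.43920722]
 [  0.         463.58344741 205.24865803]
 [  0.           0.           1.        ]] [-0.02928137  0.          0.          0.          0.        ] [ 0.24577503 -0.66508325  0.902366  ] [-2.38881274  0.54519047 -0.1898077 ]
```

View pics/top0.png

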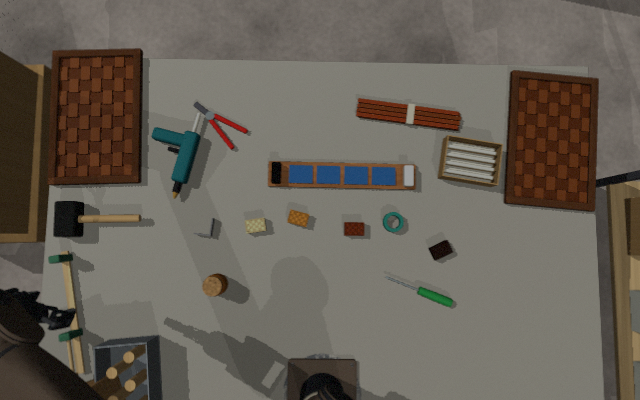

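View pics/side0.png

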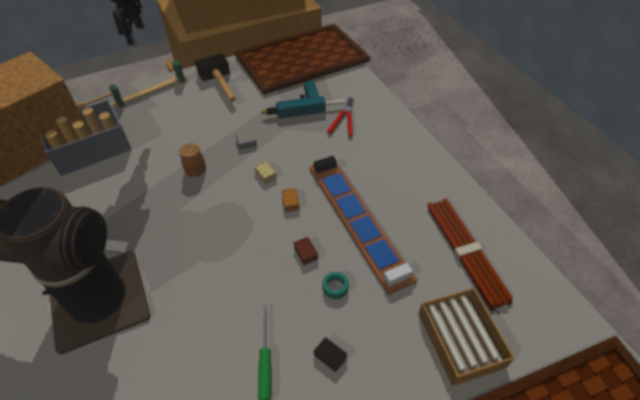

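The top view shows the rail around row 176, with the black block at its left end (+y, col 276) and the white block at its right end (-y, col 409). The samples are straw (256,226), honey (299,218), chestnut (354,229) and espresso (440,250). So the straw goes on pad_4, honey on pad_3, chestnut on pad_2 and espresso on pad_1.

```bash
cat > h.py <<'E'
import numpy as np,cv2
from scipy.spatial.transform import Rotation as R
from workcell import r
def pose(d,st=None):
    if "origin" in d and "mount" not in d:
        return R.from_rotvec(np.array(d["attitude"]).ravel()).as_matrix(),np.array(d["origin"])
    T=np.eye(4);T[:3,:3]=R.from_rotvec(st["orientation"]).as_matrix();T[:3,3]=st["ee_pos"]
    M=T@np.array(d["mount"]);return M[:3,:3],M[:3,3]
def cast(px,d,z,st=None):
    A,o=pose(d,st)
    p=cv2.undistortPoints(np.float64(px).reshape(-1,1,2),np.array(d["K"]),np.array(d["D"])).reshape(-1,2)
    v=np.c_[p,np.ones(len(p))]@A.T
    return o+v*((z-o[2])/v[:,2])[:,None]
def rect_on(mask,d,z,st=None):
    """largest contour -> plane points -> minAreaRect: centre, size, long-axis angle deg"""
    c,_=cv2.findContours(mask.astype(np.uint8),cv2.RETR_EXTERNAL,cv2.CHAIN_APPROX_NONE)
    c=max(c,key=cv2.contourArea)
    P=cast(c.reshape(-1,2),d,z,st)[:,:2]
    (cx,cy),(w,h),a=cv2.minAreaRect(np.float32(P*1000))
    if w<h:a+=90
    return np.array([cx,cy])/1000,sorted((w,h)),(a+90)%180-90
E
python3 - <<'E'
from h import *
print(R.from_rotvec([-0.65284929,-3.07215669,0.0035]).as_matrix().round(3))
for n in ["top","side"]:
    d=dict(np.load(n+"0.npz")); im=d["image"]; hsv=cv2.cvtColor(im,cv2.COLOR_RGB2HSV)
    A,o=pose(d); print(n,A.round(3).tolist())
    pts=dict(top=dict(straw=(256,226),honey=(299,218),chest=(354,229),esp=(440,250),p1=(300,175),p2=(328,175),p3=(356,175),p4=(384,176)),
      side=dict(straw=(265,172),honey=(290,197),chest=(306,249),esp=(330,352),p1=(336,186),p2=(350,207),p3=(365,230),p4=(383,254)))[n]
    for k,(u,v) in pts.items():
        w=im[v-14:v+15,u-16:u+17].astype(int); c=np.median(im[v-3:v+4,u-3:u+4].reshape(-1,3),0); 
        print(k,c,hsv[v,u],end=' ')
        z=.015 if k[0]=='p' else .024
        x,y=u,v
        bg=np.array([115,115,110.])
        if k[0]=='p': m=(im[:,:,2].astype(int)-im[:,:,0]>40)
        elif k=='esp': m=im.max(2)<55
        else: m=(im.max(2).astype(int)-im.min(2)>35)&~(im[:,:,2]>im[:,:,0])
        nl,l,s,ce=cv2.connectedComponentsWithStats(m.astype(np.uint8))
        i=l[v,u]; 
        if i==0: i=1+np.argmin(np.hypot(*(ce[1:]-[u,v]).T))
        mm=(l==i); print(ce[i].round(1),s[i,4],cast([ce[i]],d,z)[0].round(4),rect_on(mm,d,z))
E
```

```text
[[-0.914  0.407 -0.001]
 [ 0.407  0.914 -0.002]
 [ 0.    -0.002 -1.   ]]
top [[0.013, -0.995, 0.098], [-1.0, -0.014, -0.013], [0.015, -0.098, -0.995]]
straw [148. 141. 102.] [ 23  90 142] [255.1 225. ] 259 [0.4646 0.1946 0.024 ] (array([0.46444934, 0.19493309]), [37.312931060791016, 55.645015716552734], -81.062331199646)
honey [131.  86.  32.] [ 16 194 141] [297.8 217.8] 275 [0.4867 0.0738 0.024 ] (array([0.48655118, 0.07372481]), [38.61394119262695, 56.933555603027344], 75.83663177490234)
chest [76. 30. 12.] [  7 214  75] [353.9 228.5] 257 [ 0.4585 -0.0858  0.024 ] (array([ 0.45846182, -0.08490887]), [36.873741149902344, 54.1254997253418], -89.26568865776062)
esp [25. 14. 10.] [  9 144  23] [440.5 249.7] 294 [ 0.4017 -0.3324  0.024 ] (array([ 0.40165826, -0.33263577]), [40.05051803588867, 57.9777946472168], -63.35856628417969)
p1 [ 34.  74. 118.] [106 174 120] [300.2 173.7] 398 [0.6148 0.0695 0.015 ] (array([0.61546631, 0.0687731 ]), [49.684898376464844, 66.53041076660156], -89.15913540124893)
p2 [ 33.  74. 117.] [107 184 118] [328.1 174.3] 401 [ 0.6144 -0.0112  0.015 ] (array([ 0.6
[... 1181 characters left out ...]
64.3720817565918)
p1 [ 46.  81. 129.] [108 164 129] [336.1 184.4] 357 [0.6165 0.0657 0.015 ] (array([0.61660333, 0.06651985]), [49.147727966308594, 66.45263671875], 89.16641998291016)
p2 [ 45.  79. 128.] [107 169 127] [350.1 205.7] 396 [ 0.6158 -0.0145  0.015 ] (array([ 0.61605499, -0.01366265]), [49.44227600097656, 65.5217514038086], 89.15574645996094)
p3 [ 43.  78. 126.] [107 169 127] [365.2 228.6] 453 [ 0.6153 -0.0942  0.015 ] (array([ 0.61559033, -0.09331286]), [49.56891632080078, 65.96639251708984], 89.4956283569336)
p4 [ 40.  75. 124.] [108 173 124] [381.6 253.6] 515 [ 0.6146 -0.174   0.015 ] (array([ 0.61481927, -0.17328658]), [49.85190963745117, 65.76438903808594], 89.56724548339844)
```

```bash
cat >> h.py <<'E'
def plan(tgt,jaw,n,st=None):
    """print n tool-axis shifts/turns from the measured pose to TCP tgt, jaw axis at world angle jaw (deg)"""
    st=st or r.observe(); A=R.from_rotvec(st["orientation"]).as_matrix(); p=np.array(st["ee_pos"])
    cur=np.degrees(np.arctan2(A[1,1],A[0,1])); dj=(jaw-cur+90)%180-90
    B=R.from_euler('z',cur+dj-90,degrees=True).as_matrix()@np.diag([-1,1,-1.])
    rv=np.degrees(R.from_matrix(A.T@B).as_rotvec())/n
    print("jaw now",round(cur,2),"turn",round(dj,2),"d",(np.array(tgt)-p).round(4))
    for i in range(n):
        s=(A.T@((np.array(tgt)-p)/(n-i))).round(4); p=p+A@s; a=rv.round(1)
        A=A@R.from_rotvec(np.radians(a)).as_matrix()
        print(*s,*a)
def look(name,fn):
    st=r.observe(); d=r.get_image(name); cv2.imwrite(f"pics/{fn}.png",d["image"][:,:,::-1]); return st,d
E
python3 - <<'E'
from h import *
d=r.get_image("wrist");print(np.array(d["mount"]).round(4),d["K"],d["D"])
plan([.465,.192,.2],9,10)
E
```

```text
[[ 4.000e-04 -9.506e-01 -3.105e-01  8.000e-02]
 [ 1.000e+00  5.000e-04 -2.000e-04  0.000e+00]
 [ 3.000e-04 -3.105e-01  9.506e-01 -1.424e-01]
 [ 0.000e+00  0.000e+00  0.000e+00  1.000e+00]] [[350.21778743   0.         317.14278987]
 [  0.         350.21778743 197.98799668]
 [  0.           0.           1.        ]] [-0.0243093  0.         0.         0.         0.       ]
jaw now 66.01 turn -57.01 d [ 0.1908 -0.4242 -0.0302]
-0.0347 -0.031 0.0031 -0.0 0.0 5.7
-0.0376 -0.0274 0.0031 -0.0 0.0 5.7
-0.0401 -0.0235 0.0031 -0.0 0.0 5.7
-0.0423 -0.0194 0.0031 -0.0 0.0 5.7
-0.044 -0.0151 0.0031 -0.0 0.0 5.7
-0.0453 -0.0107 0.003 -0.0 0.0 5.7
-0.0461 -0.0062 0.0031 -0.0 0.0 5.7
-0.0465 -0.0015 0.003 -0.0 0.0 5.7
-0.0464 0.0031 0.0031 -0.0 0.0 5.7
-0.0458 0.0076 0.003 -0.0 0.0 5.7
```

```bash
python3 -m crank '[-0.035,-0.031,0.003,0,0,5.7,0, -0.0375,-0.0275,0.003,0,0,5.7,0, -0.040,-0.0235,0.003,0,0,5.7,0, -0.0425,-0.0195,0.003,0,0,5.7,0, -0.044,-0.015,0.003,0,0,5.7,0, -0.0455,-0.0105,0.003,0,0,5.7,0, -0.046,-0.006,0.003,0,0,5.7,0, -0.0465,-0.0015,0.003,0,0,5.7,0, -0.0465,0.003,0.003,0,0,5.7,0, -0.046,0.0075,0.003,0,0,5.7,0]' 50
python3 - <<'E'
from h import *
st,d=look("wrist","w1"); print(st["time_s"],st["ee_pos"],st["joint_velocities"].round(3)); np.savez("w1.npz",**d)
E
```

```text
time_s: 1.4
ee_pos: [0.466, 0.1906, 0.2011]
orientation: [-2.044, -2.386, 0.0]
ft_force: [0.4, 1.1, -0.1]
opening: 0.0853
1.4 [0.46599417 0.19061397 0.20106559] [-0.743  0.015  0.033  0.001 -0.047  0.053]
```

View pics/w1.png

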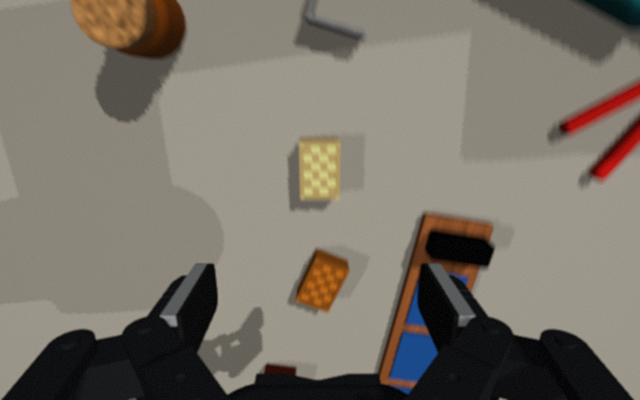

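Run:
```python
from h import *
st,d=look("wrist","w2"); st2=r.observe(); print(st["time_s"],st["ee_pos"],st["joint_velocities"].round(3),st2["ee_pos"]); np.savez("w2.npz",**d)
A,o=pose(d,st)
im=d["image"]; m=(im.max(2).astype(int)-im.min(2)>45)&(im[:,:,2]<im[:,:,0])
m[:, :]&=True
nl,l,s,ce=cv2.connectedComponentsWithStats(m.astype(np.uint8))
for i in range(1,nl):
    if s[i,4]>300: print(ce[i],s[i,4],rect_on(l==i,d,.024,st))
P=np.array([st["ee_pos"]]);P[0,2]=.024
print(cv2.projectPoints(P,cv2.Rodrigues(A.T)[0],-A.T@o,d["K"],d["D"])[0])
```

```text
1.45 [0.46781367 0.18655501 0.20068323] [ 0.073 -0.001 -0.003  0.048  0.021 -0.01 ] [0.46679228 0.18884231 0.20077785]
[103.91494149  15.73942394] 2222 (array([0.27310718, 0.29024072]), [28.89688491821289, 61.87347412109375], 7.622735023498535)
[157.80169671  16.67550371] 943 (array([0.30714236, 0.29426929]), [26.27056312561035, 60.55805969238281], 30.265304565429688)
[601.76110706  97.55426074] 1373 (array([0.70825922, 0.29223346]), [15.414765357971191, 73.42127990722656], 39.034732818603516)
[617.81538462 142.69864253] 1105 (array([0.74109839, 0.25826575]), [19.063566207885742, 60.61465835571289], 63.684566497802734)
[317.09940358 160.52524851] 2515 (array([0.46617529, 0.19681686]), [38.43219757080078, 58.32255172729492], -80.42382049560547)
[428.6207723  274.35659121] 3755 (array([0.60973242, 0.05785184]), [71.56763458251953, 224.8336181640625], 89.54493713378906)
[322.08654751 274.44825964] 2126 (array([0.48847089, 0.07918341]), [40.69744873046875, 65.85933685302734], 76.07424926757812)
[[[317.37465812 172.54220353]]]
```

View pics/w2.png

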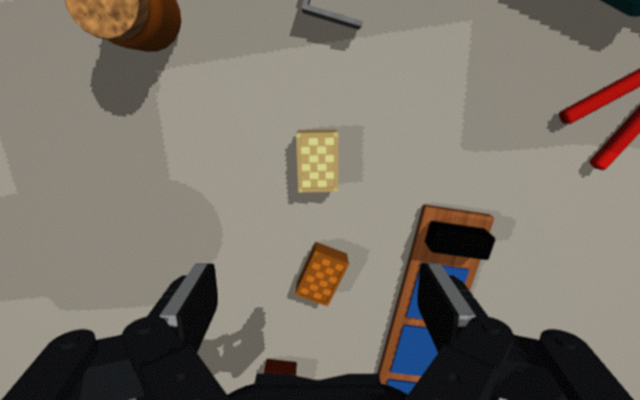

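```bash
cat >> h.py <<'E'
def nearest(d,st,kind,xy,z=.024):
    """mask by colour, blob nearest world xy; also midpoints"""
    im=d["image"].astype(int); mx=im.max(2)
    if kind=='pad': m=im[:,:,2]-im[:,:,0]>35
    elif kind=='esp': m=mx<60
    else: m=(mx-im.min(2)>(30 if kind!='straw' else 35))&(im[:,:,2]<im[:,:,0])
    m=cv2.morphologyEx(m.astype(np.uint8),cv2.MORPH_OPEN,np.ones((3,3)))
    nl,l,s,ce=cv2.connectedComponentsWithStats(m)
    g=[i for i in range(1,nl) if s[i,4]>150]
    W=cast([ce[i] for i in g],d,z,st)[:,:2]
    i=g[int(np.argmin(np.hypot(*(W-np.array(xy)).T)))]
    return ce[i].round(1),s[i,4],cast([ce[i]],d,z,st)[0,:2].round(4),rect_on(l==i,d,z,st)
E
python3 - <<'E'
from h import *
plan([.466,.196,.1],9.3,4)
E
```

```text
jaw now 8.67 turn 0.63 d [-0.0008  0.0072 -0.1008]
0.0018 0.0001 0.0252 -0.0 0.0 -0.2
0.0018 0.0001 0.0252 -0.0 0.0 -0.2
0.0019 0.0001 0.0252 -0.0 0.0 -0.2
0.0018 0.0001 0.0252 -0.0 0.0 -0.2
```

```bash
python3 -m crank '[0.002,0,0.025,0,0,-0.2,0, 0.002,0,0.025,0,0,-0.2,0, 0.002,0,0.025,0,0,-0.2,0, 0.002,0,0.025,0,0,0,0, 0,0,0,0,0,0,0, 0,0,0,0,0,0,0, 0,0,0,0,0,0,0, 0,0,0,0,0,0,0, 0,0,0,0,0,0,0, 0,0,0,0,0,0,0]'
python3 - <<'E'
from h import *
st,d=look("wrist","w3"); print(st["ee_pos"],nearest(d,st,'straw',(.466,.196)))
E
```

```text
time_s: 2.75
ee_pos: [0.4646, 0.1999, 0.1015]
orientation: [2.028, 2.399, 0.0]
ft_force: [-0.2, -0.6, 0.1]
opening: 0.0856
[0.46457402 0.19993451 0.10152641] (array([319.1, 210.3]), np.int32(4922), array([0.4657, 0.1994]), (array([0.46588879, 0.19808246]), [38.672367095947266, 60.60721969604492], -80.42228412628174))
```

View pics/w3.png

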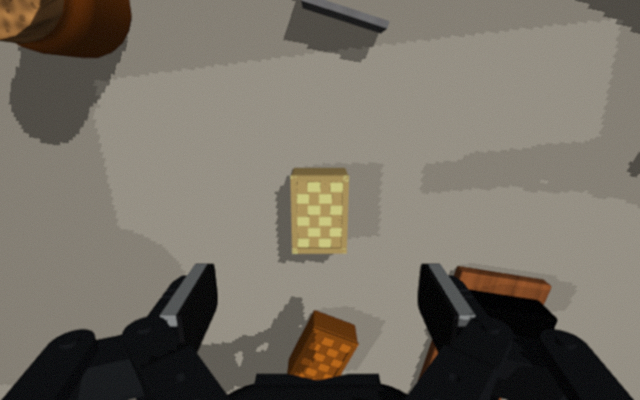

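Run:
```python
from h import *
plan([.4656,.196,.004],9.6,4)
```

```text
jaw now 9.6 turn -0.0 d [ 0.0011 -0.0039 -0.0974]
-0.001 0.0001 0.0244 0.0 -0.0 0.0
-0.001 0.0001 0.0243 0.0 -0.0 0.0
-0.001 0.0001 0.0244 0.0 -0.0 0.0
-0.0011 0.0001 0.0243 0.0 -0.0 0.0
```

```bash
python3 -m crank '[-0.001,0.0005,0.0325,0,0,0,0, -0.002,0,0.0325,0,0,0,0, -0.001,0,0.0325,0,0,0,0, 0,0,0,0,0,0,0, 0,0,0,0,0,0,1, 0,0,0,0,0,0,1, 0,0,0,0,0,0,1, 0,0,0,0,0,0,1, 0,0,0,0,0,0,1, 0,0,0,0,0,0,1]' 50
python3 - <<'E'
from h import *
print(r.observe()["ee_pos"])
E
```

```text
time_s: 4.05
ee_pos: [0.4671, 0.1965, 0.0056]
orientation: [2.026, 2.398, 0.004]
ft_force: [0.2, 0.0, 6.9]
opening: 0.0367
[0.46714256 0.19647248 0.00556189]
```

Run:
```python
from h import *
st=r.observe(); st["ee_pos"][2]+=.08
plan([.614,-.12,.1],-.45,8,st)
```

```text
jaw now 9.61 turn -10.06 d [ 0.1469 -0.3165  0.0144]
-0.0421 0.0115 -0.0018 0.0 -0.0 1.3
-0.0418 0.0125 -0.0018 0.0 -0.0 1.3
-0.0415 0.0134 -0.0018 0.0 -0.0 1.3
-0.0412 0.0143 -0.0018 0.0 -0.0 1.3
-0.0408 0.0153 -0.0017 0.0 -0.0 1.3
-0.0405 0.0162 -0.0018 0.0 -0.0 1.3
-0.0401 0.0171 -0.0017 0.0 -0.0 1.3
-0.0398 0.0179 -0.0018 0.0 -0.0 1.3
```

```bash
python3 -m crank '[0,0,-0.04,0,0,0,1, 0,0,-0.04,0,0,0,1, -0.042,0.0115,-0.002,0,0,1.3,1, -0.042,0.0125,-0.002,0,0,1.3,1, -0.0415,0.0135,-0.002,0,0,1.3,1, -0.041,0.0145,-0.002,0,0,1.3,1, -0.041,0.015,-0.002,0,0,1.3,1, -0.0405,0.016,-0.002,0,0,1.3,1, -0.040,0.017,-0.002,0,0,1.3,1, -0.040,0.018,-0.002,0,0,1.3,1]'
python3 -m crank '[0,0,0,0,0,0,1, 0,0,0,0,0,0,1, 0,0,0,0,0,0,1, 0,0,0,0,0,0,1, 0,0,0,0,0,0,1, 0,0,0,0,0,0,1, 0,0,0,0,0,0,1, 0,0,0,0,0,0,1, 0,0,0,0,0,0,1, 0,0,0,0,0,0,1]'
python3 - <<'E'
from h import *
st,d=look("wrist","w4"); print(st["ee_pos"])
for p in [(.614,.069),(.614,-.011),(.614,-.09),(.614,-.17)]: print(nearest(d,st,'pad',p,.015))
E
```

```text
time_s: 5.3
ee_pos: [0.6124, -0.1218, 0.0996]
orientation: [-2.237, -2.205, 0.0]
ft_force: [1.5, 0.0, -1.5]
opening: 0.0368
time_s: 6.55
ee_pos: [0.6122, -0.1207, 0.0998]
orientation: [-2.237, -2.206, 0.0]
ft_force: [-0.0, 0.2, -0.3]
opening: 0.0371
[ 0.61223791 -0.12067852  0.09981669]
(array([321.6,  44.4]), np.int32(7832), array([ 0.6159, -0.0184]), (array([ 0.61586548, -0.01947906]), [50.26652145385742, 51.93761444091797], -0.7377471923828125))
(array([321.6,  44.4]), np.int32(7832), array([ 0.6159, -0.0184]), (array([ 0.61586548, -0.01947906]), [50.26652145385742, 51.93761444091797], -0.7377471923828125))
(array([321.8, 158.3]), np.int32(7596), array([ 0.6154, -0.0877]), (array([ 0.61540588, -0.08953099]), [51.73090744018555, 64.39726257324219], 89.22937774658203))
(array([321.8, 158.3]), np.int32(7596), array([ 0.6154, -0.0877]), (array([ 0.61540588, -0.08953099]), [51.73090744018555, 64.39726257324219], 89.22937774658203))
```

View pics/w4.png

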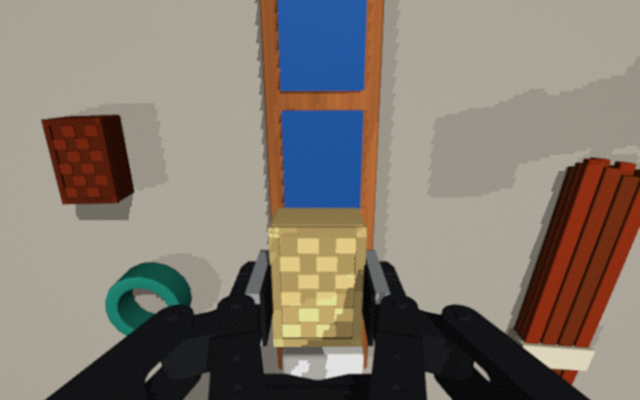

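Run:
```python
from h import *
st,d=look("wrist","w5")
P=cast([(270,235),(366,235),(273,346),(359,346),(318,94),(318,111)],d,st["ee_pos"][2]+.0184,st); print(P.round(4)-st["ee_pos"])
print(cast([(318,94),(318,110)],d,.015,st))
im=d["image"]; print(im[200:360:3,318].tolist())
plan([.6148,-.171,.0225],-.5,4)
```

```text
[[-0.01833325  0.02436621  0.01838935]
 [ 0.01866675  0.02386621  0.01838935]
 [-0.02003325 -0.02813379  0.01838935]
 [ 0.01726675 -0.02873379  0.01838935]
 [ 0.00086675  0.07636621  0.01838935]
 [ 0.00076675  0.07076621  0.01838935]]
[[ 0.61339016 -0.04696027  0.015     ]
 [ 0.61326602 -0.05668789  0.015     ]]
[[29, 82, 153], [27, 83, 153], [38, 84, 151], [131, 114, 75], [140, 119, 76], [136, 117, 74], [141, 121, 76], [138, 117, 74], [148, 127, 80], [144, 122, 77], [173, 148, 96], [170, 146, 92], [169, 145, 90], [205, 179, 114], [209, 184, 117], [208, 184, 117], [210, 184, 119], [209, 184, 117], [190, 166, 104], [213, 189, 124], [226, 202, 133], [226, 201, 131], [226, 202, 132], [228, 204, 135], [187, 164, 103], [200, 176, 114], [210, 186, 119], [209, 184, 118], [211, 185, 121], [208, 183, 117], [177, 152, 95], [224, 200, 132], [228, 203, 132], [226, 215, 144], [228, 224, 151], [210, 195, 124], [202, 183, 118], [214, 202, 129], [214, 202, 130], [212, 199, 127], [213, 198, 128], [178, 157, 99], [226, 224, 150], [228, 225, 151], [226, 223, 150], [223, 220, 145], [129, 110, 66], [126, 109, 68], [123, 103, 63], [95, 90, 80], [85, 83, 80], [92, 93, 89], [146, 143, 137], [168, 166, 159]]
jaw now -0.8 turn 0.3 d [ 0.0025 -0.0503 -0.0773]
-0.0126 0.0008 0.0193 -0.0 0.0 -0.1
-0.0126 0.0008 0.0193 -0.0 0.0 -0.1
-0.0125 0.0008 0.0194 -0.0 0.0 -0.1
-0.0126 0.0007 0.0193 -0.0 0.0 -0.1
```

```bash
python3 -m crank '[-0.0165,0.001,0.013,0,0,-0.1,1, -0.0165,0.001,0.013,0,0,-0.1,1, -0.0175,0.001,0.013,0,0,-0.1,1, 0,0,0.013,0,0,0,1, 0,0,0.013,0,0,0,1, 0,0,0.0115,0,0,0,1, 0,0,0,0,0,0,1, 0,0,0,0,0,0,1, 0,0,0,0,0,0,1, 0,0,0,0,0,0,1]'
python3 - <<'E'
from h import *
st=r.observe();print(st["ee_pos"])
plan([.6148,-.171,.021],-.5,1)
E
```

```text
time_s: 7.9
ee_pos: [0.6149, -0.1712, 0.0239]
orientation: [2.23, 2.211, 0.001]
ft_force: [-0.3, 0.2, 0.0]
opening: 0.037
[ 0.61491884 -0.17119784  0.02386753]
jaw now -0.49 turn -0.01 d [-0.0001  0.0002 -0.0029]
0.0002 -0.0001 0.0029 0.0 0.0 0.0
```

```bash
python3 -m crank '[0,0,0.003,0,0,0,1, 0,0,0,0,0,0,1, 0,0,0,0,0,0,0.45, 0,0,0,0,0,0,0.4, 0,0,0,0,0,0,0.2, 0,0,0,0,0,0,0, 0,0,0,0,0,0,0, 0,0,-0.03,0,0,0,0, 0,0,-0.03,0,0,0,0, 0,0,-0.03,0,0,0,0]'
python3 - <<'E'
from h import *
st=r.observe();print(st["ee_pos"],st["opening"])
plan([.487,.077,.11],-14,8)
E
```

```text
time_s: 9.15
ee_pos: [0.6145, -0.1711, 0.1112]
orientation: [-2.231, -2.212, 0.0]
ft_force: [1.1, -0.3, -0.0]
opening: 0.0858
[ 0.6145395  -0.17112273  0.11118478] 0.08583285853162576
jaw now -0.5 turn -13.5 d [-0.1275  0.2481 -0.0012]
0.0309 -0.0162 0.0002 -0.0 -0.0 1.7
0.0304 -0.0171 0.0001 -0.0 -0.0 1.7
0.0299 -0.018 0.0002 -0.0 -0.0 1.7
0.0293 -0.0189 0.0001 -0.0 -0.0 1.7
0.0287 -0.0198 0.0002 -0.0 -0.0 1.7
0.0281 -0.0206 0.0001 -0.0 -0.0 1.7
0.0275 -0.0214 0.0002 -0.0 -0.0 1.7
0.0269 -0.0222 0.0001 -0.0 -0.0 1.7
```

```bash
python3 -m crank '[0.031,-0.016,0,0,0,1.7,0, 0.0305,-0.017,0,0,0,1.7,0, 0.030,-0.018,0,0,0,1.7,0, 0.0295,-0.019,0,0,0,1.7,0, 0.0285,-0.020,0,0,0,1.7,0, 0.028,-0.0205,0,0,0,1.7,0, 0.0275,-0.0215,0,0,0,1.7,0, 0.027,-0.022,0,0,0,1.7,0, 0,0,0,0,0,0,0, 0,0,0,0,0,0,0]'
python3 - <<'E'
from h import *
import time
st,d=look("wrist","w6"); print(st["ee_pos"],nearest(d,st,'honey',(.487,.075)))
st,d=look("wrist","w6"); print(st["ee_pos"],nearest(d,st,'honey',(.487,.075)))
d=r.get_image("top");cv2.imwrite("pics/t6.png",cv2.resize(d["image"][130:280,200:480,::-1],None,fx=2.8,fy=2.8))
E
```

```text
time_s: 10.4
ee_pos: [0.4878, 0.077, 0.1106]
orientation: [2.476, 1.932, 0.001]
ft_force: [0.8, -0.4, -0.1]
opening: 0.0855
[0.48777474 0.07695892 0.11060662] (array([319.6, 202.9]), np.int32(4737), array([0.4895, 0.0778]), (array([0.48918082, 0.07659456]), [39.07273483276367, 61.46159744262695], 75.89466094970703))
[0.48794787 0.07663809 0.11061187] (array([319.3, 202.8]), np.int32(4765), array([0.4895, 0.0777]), (array([0.4891199, 0.0763414]), [39.071983337402344, 61.46870422363281], 75.84953308105469))
```

View pics/w6.png

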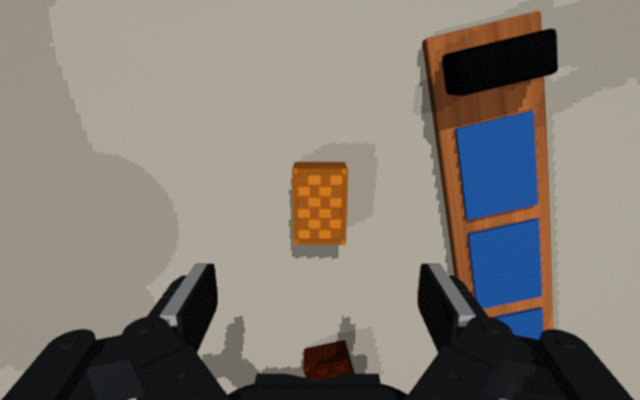

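View pics/t6.png

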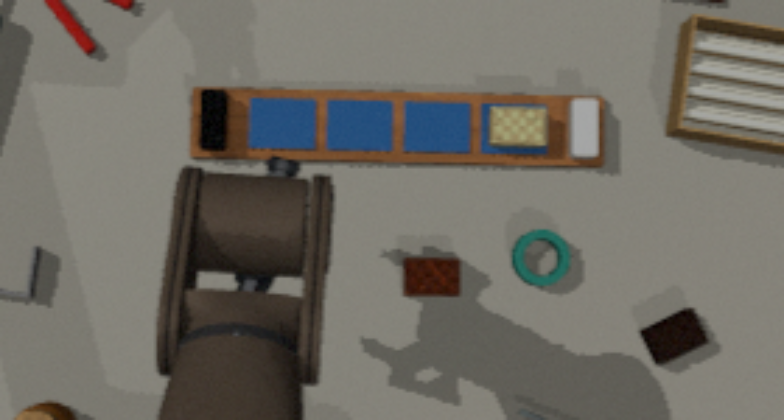

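Run:
```python
from h import *
plan([.4884,.0738,.007],-14.1,3)
```

```text
jaw now -14.16 turn 0.06 d [ 0.0005 -0.0026 -0.1035]
-0.0008 0.0003 0.0345 0.0 0.0 -0.0
-0.0008 0.0004 0.0345 0.0 0.0 -0.0
-0.0008 0.0003 0.0345 0.0 0.0 -0.0
```

```bash
python3 -m crank '[-0.001,0,0.0345,0,0,0,0, -0.0005,0.001,0.0345,0,0,0,0, -0.001,0,0.0345,0,0,0,0, 0,0,0,0,0,0,0, 0,0,0,0,0,0,1, 0,0,0,0,0,0,1, 0,0,0,0,0,0,1, 0,0,0,0,0,0,1, 0,0,0,0,0,0,1, 0,0,0,0,0,0,1]' 50
python3 - <<'E'
from h import *
st=r.observe();print(st["ee_pos"]); st["ee_pos"][2]+=.08
plan([.6154,-.091,.085],-.5,6,st)
E
```

```text
time_s: 11.8
ee_pos: [0.4894, 0.0745, 0.0087]
orientation: [2.475, 1.931, 0.004]
ft_force: [-0.7, 0.1, 6.7]
opening: 0.0371
[0.48942964 0.07449428 0.00865101]
jaw now -14.09 turn 13.59 d [ 0.126  -0.1655 -0.0037]
-0.0216 0.0271 0.0007 0.0 -0.0 -2.3
-0.0227 0.0262 0.0007 0.0 -0.0 -2.3
-0.0238 0.0252 0.0007 0.0 -0.0 -2.3
-0.0247 0.0243 0.0007 0.0 -0.0 -2.3
-0.0257 0.0233 0.0007 0.0 -0.0 -2.3
-0.0266 0.0222 0.0006 0.0 -0.0 -2.3
```

```bash
python3 -m crank '[0,0,-0.04,0,0,0,1, 0,0,-0.04,0,0,0,1, -0.0215,0.027,0,0,0,-2.3,1, -0.0225,0.026,0,0,0,-2.3,1, -0.024,0.025,0,0,0,-2.2,1, -0.0245,0.0245,0,0,0,-2.3,1, -0.0255,0.0235,0,0,0,-2.3,1, -0.0265,0.022,0,0,0,-2.2,1, 0,0,0,0,0,0,1, 0,0,0,0,0,0,1]'
python3 - <<'E'
from h import *
st,d=look("wrist","w7"); st,d=look("wrist","w7"); print(st["ee_pos"],nearest(d,st,'honey',(.615,-.09),st["ee_pos"][2]+.0153))
plan([.6154,-.0905,.027],-.5,2)
E
```

```text
time_s: 13.05
ee_pos: [0.6124, -0.0898, 0.0862]
orientation: [-2.23, -2.21, 0.001]
ft_force: [0.4, -0.1, -1.6]
opening: 0.0365
[ 0.61232694 -0.0894602   0.08621547] (array([321.3, 209.2]), np.int32(26980), array([ 0.6138, -0.0559]), (array([ 0.61429926, -0.0612227 ]), [43.41265106201172, 155.1504364013672], 89.50848388671875))
jaw now -0.46 turn -0.04 d [ 0.003  -0.0012 -0.0593]
-0.0006 0.0016 0.0297 -0.0 -0.0 0.0
-0.0006 0.0015 0.0296 -0.0 -0.0 0.0
```

View pics/w7.png

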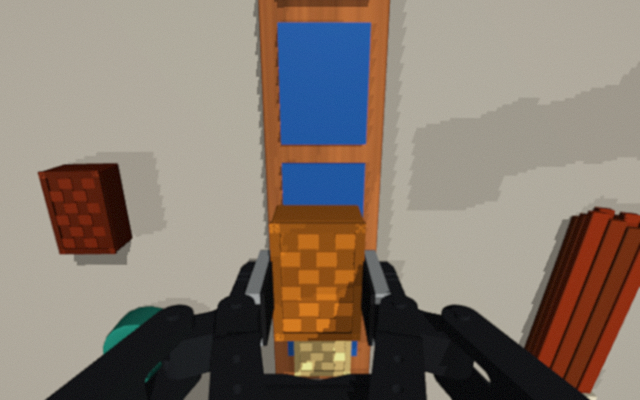

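Run:
```python
from h import *
st,d=look("wrist","w8"); print(st["ee_pos"],nearest(d,st,'pad',(.615,-.01),.015))
print((cast([(318,r_) for r_ in (222,226,230,334,337,340)],d,st["ee_pos"][2]+.0153,st)-st["ee_pos"]).round(4)[:,1], d["image"][214:236,315].tolist(),d["image"][326:346,318].tolist())
```

```text
[ 0.61235961 -0.0893054   0.08634989] (array([323.2,  82.5]), np.int32(10825), array([ 0.616 , -0.0088]), (array([ 0.61595764, -0.01090709]), [51.82201385498047, 67.46839904785156], 89.59054565429688))
[ 0.0283  0.0266  0.0249 -0.0246 -0.0262 -0.0278] [[107, 56, 11], [109, 60, 15], [108, 59, 17], [108, 59, 15], [111, 62, 21], [113, 63, 18], [119, 67, 19], [116, 65, 20], [107, 61, 19], [113, 62, 16], [128, 72, 22], [134, 76, 20], [135, 76, 22], [134, 74, 19], [137, 76, 23], [133, 76, 17], [136, 76, 20], [135, 76, 20], [137, 77, 21], [142, 78, 19], [169, 96, 27], [187, 109, 32]] [[211, 122, 31], [211, 123, 34], [211, 120, 28], [213, 123, 33], [204, 117, 34], [156, 87, 22], [103, 55, 15], [81, 41, 5], [99, 55, 12], [109, 61, 19], [108, 60, 20], [103, 57, 15], [100, 53, 17], [99, 55, 17], [106, 68, 28], [122, 95, 55], [131, 110, 66], [132, 115, 70], [133, 114, 71], [131, 111, 69]]
```

```bash
python3 -m crank '[-0.001,0.0015,0.02,0,0,0,1, -0.001,0.0015,0.02,0,0,0,1, 0,0,0.0185,0,0,0,1, 0,0,0,0,0,0,1, 0,0,0,0,0,0,1, 0,0,0,0,0,0,1, 0,0,0,0,0,0,1, 0,0,0,0,0,0,1, 0,0,0,0,0,0,1, 0,0,0,0,0,0,1]'
python3 - <<'E'
from h import *
plan([.6154,-.0909,.024],-.5,1)
E
```

```text
time_s: 14.45
ee_pos: [0.6163, -0.0924, 0.0284]
orientation: [2.231, 2.212, 0.0]
ft_force: [0.1, -0.6, -0.8]
opening: 0.0367
jaw now -0.5 turn -0.0 d [-0.0009  0.0015 -0.0044]
0.0015 -0.0009 0.0044 0.0 0.0 0.0
```

```bash
python3 -m crank '[0.0015,-0.001,0.0045,0,0,0,1, 0,0,0,0,0,0,1, 0,0,0,0,0,0,1, 0,0,0,0,0,0,0.45, 0,0,0,0,0,0,0.4, 0,0,0,0,0,0,0.2, 0,0,0,0,0,0,0, 0,0,0,0,0,0,0, 0,0,-0.04,0,0,0,0, 0,0,-0.04,0,0,0,0]'
python3 - <<'E'
from h import *
plan([.460,-.083,.11],0.5,4)
E
```

```text
time_s: 15.7
ee_pos: [0.6147, -0.0907, 0.104]
orientation: [-2.23, -2.211, 0.001]
ft_force: [0.6, 0.2, 0.6]
opening: 0.085
jaw now -0.5 turn 1.0 d [-0.1547  0.0077  0.006 ]
0.0016 -0.0387 -0.0014 -0.0 -0.0 -0.2
0.0017 -0.0387 -0.0014 -0.0 -0.0 -0.2
0.0019 -0.0387 -0.0015 -0.0 -0.0 -0.2
0.002 -0.0387 -0.0014 -0.0 -0.0 -0.2
```

```bash
python3 -m crank '[0.0015,-0.0385,-0.0015,0,0,-0.2,0, 0.0015,-0.0385,-0.0015,0,0,-0.2,0, 0.002,-0.0385,-0.0015,0,0,-0.2,0, 0.002,-0.039,-0.0015,0,0,-0.2,0, 0,0,0,0,0,-0.2,0, 0,0,0,0,0,0,0, 0,0,0,0,0,0,0, 0,0,0,0,0,0,0, 0,0,0,0,0,0,0, 0,0,0,0,0,0,0]'
python3 - <<'E'
from h import *
st,d=look("wrist","w9"); print(st["ee_pos"],nearest(d,st,'chest',(.46,-.083)))
d=r.get_image("top");cv2.imwrite("pics/t9.png",cv2.resize(d["image"][130:280,200:480,::-1],None,fx=2.8,fy=2.8))
E
```

```text
time_s: 16.95
ee_pos: [0.4609, -0.0833, 0.1097]
orientation: [-2.211, -2.231, 0.0]
ft_force: [0.1, -0.1, -0.1]
opening: 0.0853
[ 0.46094404 -0.08332228  0.10971347] (array([316.4, 204.2]), np.int32(4467), array([ 0.4601, -0.0826]), (array([ 0.46020309, -0.08392556]), [37.99699401855469, 59.2762565612793], -89.61351671814919))
```

View pics/w9.png

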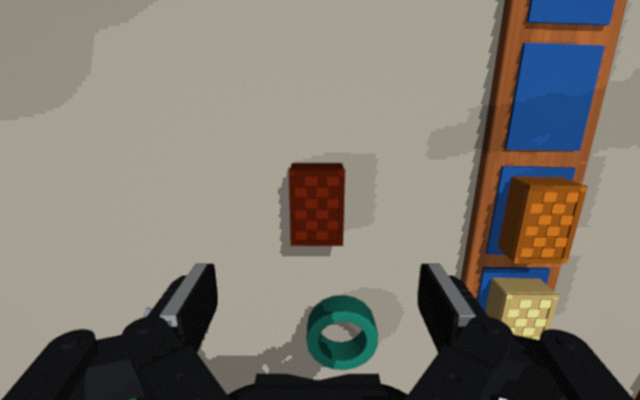

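View pics/t9.png

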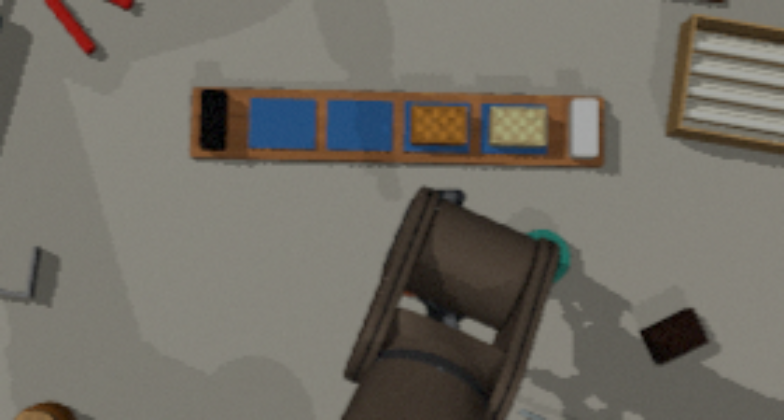

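Run:
```python
from h import *
plan([.4602,-.0861,.007],.4,3)
d=r.get_image("top")
for k,p in [('honey',(.615,-.091)),('straw',(.615,-.171))]: print(nearest(d,None,k,p,.039))
```

```text
jaw now 0.51 turn -0.11 d [-0.0007 -0.0028 -0.1028]
-0.0009 -0.0002 0.0343 -0.0 -0.0 0.0
-0.0009 -0.0002 0.0342 -0.0 -0.0 0.0
-0.001 -0.0003 0.0343 -0.0 -0.0 0.0
(array([356.6, 174.1]), np.int32(265), array([ 0.6123, -0.0914]), (array([ 0.61143176, -0.09120345]), [37.465579986572266, 54.14970016479492], -89.60609540343285))
(array([356.6, 174.1]), np.int32(264), array([ 0.6124, -0.0914]), (array([ 0.61144299, -0.09120334]), [37.4432487487793, 54.14959716796875], -89.60633543133736))
```

```bash
python3 -m crank '[-0.001,0,0.0345,0,0,0,0, -0.001,-0.0005,0.0345,0,0,0,0, -0.001,0,0.034,0,0,0,0, 0,0,0,0,0,0,0, 0,0,0,0,0,0,1, 0,0,0,0,0,0,1, 0,0,0,0,0,0,1, 0,0,0,0,0,0,1, 0,0,0,0,0,0,1, 0,0,0,0,0,0,1]' 50
python3 - <<'E'
from h import *
st=r.observe();print(st["ee_pos"]); st["ee_pos"][2]+=.08
plan([.616,-.0109,.085],-.5,5,st)
E
```

```text
time_s: 18.35
ee_pos: [0.4619, -0.087, 0.0086]
orientation: [2.209, 2.229, 0.002]
ft_force: [-0.7, 0.0, 6.2]
opening: 0.0367
[ 0.46190314 -0.08695276  0.00858267]
jaw now 0.51 turn -1.01 d [ 0.1541  0.0761 -0.0036]
0.0149 0.031 0.0008 0.0 0.0 0.2
0.0151 0.0309 0.0008 0.0 0.0 0.2
0.0151 0.0308 0.0008 0.0 0.0 0.2
0.0153 0.0308 0.0008 0.0 0.0 0.2
0.0154 0.0307 0.0008 0.0 0.0 0.2
```

```bash
python3 -m crank '[0,0,-0.04,0,0,0,1, 0,0,-0.04,0,0,0,1, 0.015,0.031,0,0,0,0.2,1, 0.015,0.031,0,0,0,0.2,1, 0.015,0.031,0,0,0,0.2,1, 0.0155,0.031,0,0,0,0.2,1, 0.0155,0.031,0,0,0,0.2,1, 0,0,0,0,0,0,1, 0,0,0,0,0,0,1, 0,0,0,0,0,0,1]'
python3 - <<'E'
from h import *
st,d=look("wrist","w10"); print(st["ee_pos"],nearest(d,st,'pad',(.616,.069),.015))
print((cast([(318,r_) for r_ in (222,226,230,334,337,340)],d,st["ee_pos"][2]+.0154,st)-st["ee_pos"]).round(4)[:,1])
plan([.616,-.0109,.0275],-.5,2)
E
```

```text
time_s: 19.6
ee_pos: [0.6141, -0.0104, 0.0865]
orientation: [-2.231, -2.211, 0.001]
ft_force: [0.7, -0.0, -0.3]
opening: 0.0369
[ 0.6141172  -0.01043288  0.08653229] (array([321.1,  80.5]), np.int32(10848), array([0.6167, 0.0712]), (array([0.6166571 , 0.06905373]), [51.76566696166992, 67.31318664550781], 89.48884582519531))
[ 0.0284  0.0267  0.025  -0.0245 -0.0261 -0.0278]
jaw now -0.54 turn 0.04 d [ 0.0017 -0.0004 -0.0592]
-0.0002 0.0009 0.0296 -0.0 -0.0 -0.0
-0.0002 0.0009 0.0296 -0.0 -0.0 -0.0
```

View pics/w10.png

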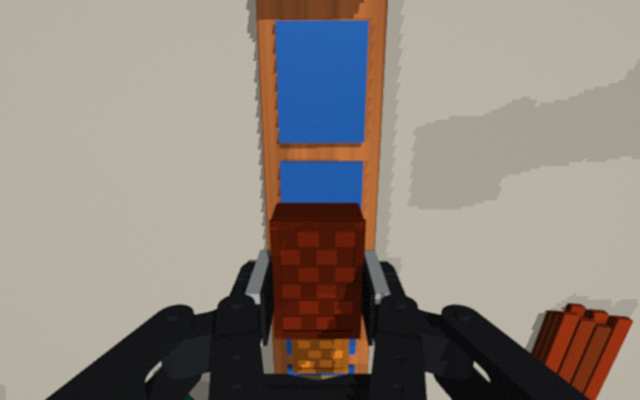

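```bash
python3 -m crank '[-0.001,0.001,0.02,0,0,0,1, -0.0005,0.0005,0.02,0,0,0,1, 0,0,0.019,0,0,0,1, 0,0,0,0,0,0,1, 0,0,0,0,0,0,1, 0,0,0,0,0,0,1, 0,0,0,0,0,0,1, 0,0,0,0,0,0,1, 0,0,0,0,0,0,1, 0,0,0,0,0,0,1]'
python3 - <<'E'
from h import *
plan([.616,-.0119,.024],-.5,1)
E
```

```text
time_s: 20.9
ee_pos: [0.6167, -0.0116, 0.0279]
orientation: [2.231, 2.212, 0.0]
ft_force: [0.1, 0.6, -0.6]
opening: 0.0366
jaw now -0.49 turn -0.01 d [-0.0007 -0.0003 -0.0039]
-0.0003 -0.0007 0.0039 0.0 0.0 0.0
```

```bash
python3 -m crank '[0,-0.0005,0.004,0,0,0,1, 0,0,0,0,0,0,1, 0,0,0,0,0,0,1, 0,0,0,0,0,0,0.45, 0,0,0,0,0,0,0.4, 0,0,0,0,0,0,0.2, 0,0,0,0,0,0,0, 0,0,0,0,0,0,0, 0,0,-0.045,0,0,0,0, 0,0,-0.045,0,0,0,0]'
python3 - <<'E'
from h import *
plan([.404,-.331,.115],26.5,9)
E
```

```text
time_s: 22.15
ee_pos: [0.6156, -0.0115, 0.114]
orientation: [-2.23, -2.211, 0.002]
ft_force: [0.9, -0.2, -0.5]
opening: 0.0856
jaw now -0.5 turn 27.0 d [-0.2116 -0.3195  0.001 ]
-0.0357 -0.0232 -0.0001 -0.0 -0.0 -3.0
-0.0344 -0.025 -0.0001 -0.0 -0.0 -3.0
-0.0331 -0.0268 -0.0001 -0.0 -0.0 -3.0
-0.0316 -0.0285 -0.0001 -0.0 -0.0 -3.0
-0.0301 -0.0301 -0.0001 -0.0 -0.0 -3.0
-0.0285 -0.0317 -0.0 -0.0 -0.0 -3.0
-0.0268 -0.0331 -0.0001 -0.0 -0.0 -3.0
-0.025 -0.0345 -0.0 -0.0 -0.0 -3.0
-0.0232 -0.0357 -0.0001 -0.0 -0.0 -3.0
```

```bash
python3 -m crank '[-0.0355,-0.023,0,0,0,-3,0, -0.0345,-0.025,0,0,0,-3,0, -0.033,-0.027,0,0,0,-3,0, -0.0315,-0.0285,0,0,0,-3,0, -0.030,-0.030,0,0,0,-3,0, -0.0285,-0.0315,0,0,0,-3,0, -0.027,-0.033,0,0,0,-3,0, -0.025,-0.0345,0,0,0,-3,0, -0.023,-0.0355,0,0,0,-3,0, 0,0,0,0,0,0,0]'
python3 - <<'E'
from h import *
for _ in range(4): st,d=look("wrist","w11"); print(st["ee_pos"],nearest(d,st,'esp',(.404,-.331)))
E
```

```text
time_s: 23.4
ee_pos: [0.404, -0.3326, 0.1142]
orientation: [1.658, 2.668, -0.001]
ft_force: [0.2, -0.0, 0.8]
opening: 0.0855
[ 0.40401451 -0.33261984  0.11418365] (array([314.9, 200. ]), np.int32(4242), array([ 0.4013, -0.3313]), (array([ 0.40191928, -0.33237524]), [37.224491119384766, 59.269859313964844], -64.27935409545898))
[ 0.40460372 -0.33133906  0.11394509] (array([313.2, 201.4]), np.int32(4246), array([ 0.4013, -0.3313]), (array([ 0.40197528, -0.33270621]), [37.372161865234375, 59.28378677368164], -63.6630744934082))
[ 0.40503636 -0.33047131  0.11380164] (array([312.1, 202.4]), np.int32(4241), array([ 0.4013, -0.3314]), (array([ 0.40198737, -0.33275784]), [37.20756912231445, 59.72534942626953], -64.3294734954834))
[ 0.40531256 -0.32997244  0.11375226] (array([311.2, 202.9]), np.int32(4251), array([ 0.4012, -0.3315]), (array([ 0.40178625, -0.3326546 ]), [37.2698860168457, 59.61757278442383], -64.36257362365723))
```

View pics/w11.png

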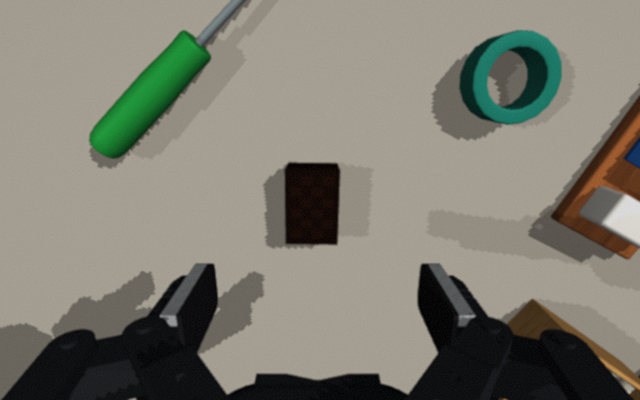

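Run:
```python
from h import *
plan([.4026,-.3343,.007],25.8,3)
```

```text
jaw now 26.54 turn -0.74 d [-0.0029 -0.0046 -0.1067]
-0.001 -0.0016 0.0356 0.0 -0.0 0.2
-0.001 -0.0015 0.0356 0.0 -0.0 0.2
-0.0009 -0.0016 0.0355 0.0 -0.0 0.2
```

```bash
python3 -m crank '[-0.001,-0.0015,0.0355,0,0,0.3,0, -0.001,-0.0015,0.0355,0,0,0.2,0, -0.001,-0.0015,0.0355,0,0,0.2,0, 0,0,0,0,0,0,0, 0,0,0,0,0,0,0, 0,0,0,0,0,0,0, 0,0,0,0,0,0,0, 0,0,0,0,0,0,0, 0,0,0,0,0,0,0, 0,0,0,0,0,0,0]'
python3 - <<'E'
from h import *
plan([.4026,-.3343,.007],25.8,1)
E
```

```text
time_s: 24.85
ee_pos: [0.4024, -0.3352, 0.0074]
orientation: [-1.669, -2.661, 0.0]
ft_force: [-0.4, -0.2, 1.2]
opening: 0.0852
jaw now 25.8 turn 0.0 d [ 0.0002  0.0009 -0.0004]
0.0007 0.0006 0.0004 -0.0 -0.0 -0.0
```

```bash
python3 -m crank '[0.0005,0.0005,0,0,0,0,1, 0,0,0,0,0,0,1, 0,0,0,0,0,0,1, 0,0,0,0,0,0,1, 0,0,0,0,0,0,1, 0,0,0,0,0,0,1, 0,0,0,0,0,0,1, 0,0,0,0,0,0,1, 0,0,-0.05,0,0,0,1, 0,0,-0.05,0,0,0,1]' 50
python3 - <<'E'
from h import *
st=r.observe();print(st["ee_pos"])
plan([.6166,.069,.095],-.5,10,st)
E
```

```text
time_s: 26.1
ee_pos: [0.4016, -0.3333, 0.1068]
orientation: [-1.667, -2.658, -0.002]
ft_force: [0.6, -0.6, -0.6]
opening: 0.0367
[ 0.4015827  -0.33328442  0.10675256]
jaw now 25.8 turn -26.3 d [ 0.215   0.4023 -0.0118]
0.0269 0.0369 0.0013 -0.0 -0.0 2.6
0.0285 0.0356 0.0013 -0.0 -0.0 2.6
0.0301 0.0343 0.0012 -0.0 -0.0 2.6
0.0316 0.0329 0.0013 -0.0 -0.0 2.6
0.0331 0.0314 0.0012 -0.0 -0.0 2.6
0.0344 0.0299 0.0013 -0.0 -0.0 2.6
0.0358 0.0283 0.0012 -0.0 -0.0 2.6
0.037 0.0266 0.0013 -0.0 -0.0 2.6
0.0382 0.0249 0.0012 -0.0 -0.0 2.6
0.0393 0.0232 0.0013 -0.0 -0.0 2.6
```

```bash
python3 -m crank '[0.027,0.037,0.001,0,0,2.6,1, 0.0285,0.0355,0.001,0,0,2.6,1, 0.030,0.0345,0.001,0,0,2.6,1, 0.0315,0.033,0.001,0,0,2.6,1, 0.033,0.0315,0.001,0,0,2.7,1, 0.0345,0.030,0.001,0,0,2.6,1, 0.036,0.0285,0.001,0,0,2.6,1, 0.037,0.0265,0.001,0,0,2.7,1, 0.038,0.025,0.001,0,0,2.6,1, 0.0395,0.023,0.001,0,0,2.7,1]'
python3 -m crank '[0,0,0,0,0,0,1, 0,0,0,0,0,0,1, 0,0,0,0,0,0,1, 0,0,0,0,0,0,1, 0,0,0,0,0,0,1, 0,0,0,0,0,0,1, 0,0,0,0,0,0,1, 0,0,0,0,0,0,1, 0,0,0,0,0,0,1, 0,0,0,0,0,0,1]'
python3 - <<'E'
from h import *
st,d=look("wrist","w12"); print(st["ee_pos"],nearest(d,st,'esp',(.616,.069),st["ee_pos"][2]+.015))
print((cast([(318,r_) for r_ in (218,222,226,230,334,337,340)],d,st["ee_pos"][2]+.015,st)-st["ee_pos"]).round(4)[:,1])
plan([.6166,.069,.0275],-.5,3)
E
```

```text
time_s: 27.35
ee_pos: [0.6182, 0.0692, 0.0961]
orientation: [-2.231, -2.209, 0.003]
ft_force: [0.8, -0.5, -0.5]
opening: 0.0368
time_s: 28.6
ee_pos: [0.6187, 0.0678, 0.0973]
orientation: [2.231, 2.212, -0.0]
ft_force: [0.1, -0.6, -0.9]
opening: 0.0369
[0.6186632  0.06779572 0.09730724] (array([317.1, 333.2]), np.int32(45365), array([0.618 , 0.0433]), (array([0.6182041 , 0.05281108]), [98.83893585205078, 260.7815856933594], -0.5361709594726562))
[ 0.0299  0.0282  0.0265  0.0248 -0.0249 -0.0265 -0.0281]
jaw now -0.49 turn -0.01 d [-0.002   0.0012 -0.0698]
0.0004 -0.0007 0.0233 -0.0 -0.0 0.0
0.0004 -0.0007 0.0232 -0.0 -0.0 0.0
0.0004 -0.0006 0.0233 -0.0 -0.0 0.0
```

View pics/w12.png

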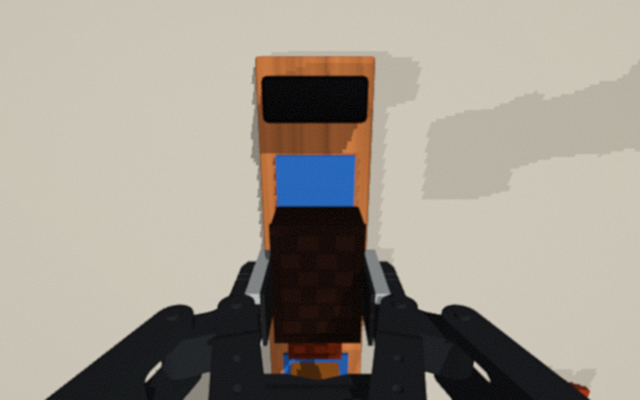

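```bash
python3 -m crank '[0.001,-0.001,0.023,0,0,0,1, 0.001,-0.001,0.023,0,0,0,1, 0,0,0.0235,0,0,0,1, 0,0,0,0,0,0,1, 0,0,0,0,0,0,1, 0,0,0,0,0,0,1, 0,0,0,0,0,0,1, 0,0,0,0,0,0,1, 0,0,0,0,0,0,1, 0,0,0,0,0,0,1]'
python3 - <<'E'
from h import *
plan([.6166,.0696,.024],-.5,1)
E
```

```text
time_s: 29.9
ee_pos: [0.6166, 0.0698, 0.0278]
orientation: [-2.231, -2.212, 0.0]
ft_force: [0.7, -0.2, -0.2]
opening: 0.0373
jaw now -0.49 turn -0.01 d [-0.     -0.0002 -0.0038]
-0.0002 -0.0 0.0038 -0.0 0.0 0.0
```

```bash
python3 -m crank '[0,0,0.004,0,0,0,1, 0,0,0,0,0,0,1, 0,0,0,0,0,0,1, 0,0,0,0,0,0,0.45, 0,0,0,0,0,0,0.4, 0,0,0,0,0,0,0.2, 0,0,0,0,0,0,0, 0,0,0,0,0,0,0, 0,0,-0.045,0,0,0,0, 0,0,-0.045,0,0,0,0]'
python3 -m crank '[0,0,-0.0625,0,0,0,0, 0,0,-0.0625,0,0,0,0, 0,0,-0.0625,0,0,0,0, -0.06,0,0,0,0,0,0, -0.055,0,0,0,0,0,0, 0,0,0,0,0,0,0, 0,0,0,0,0,0,0, 0,0,0,0,0,0,0, 0,0,0,0,0,0,0, 0,0,0,0,0,0,0]'
python3 - <<'E'
from h import *
st,d=look("wrist","w13"); print(st["ee_pos"]); np.savez("w13.npz",**d)
E
```

```text
time_s: 31.15
ee_pos: [0.616, 0.0698, 0.114]
orientation: [-2.23, -2.211, 0.002]
ft_force: [0.0, -0.5, 0.2]
opening: 0.0855
time_s: 32.4
ee_pos: [0.6157, -0.0444, 0.3013]
orientation: [-2.23, -2.213, -0.0]
ft_force: [0.6, -0.4, 0.6]
opening: 0.0856
[ 0.61570314 -0.04442692  0.30132509]
```

View pics/w13.png

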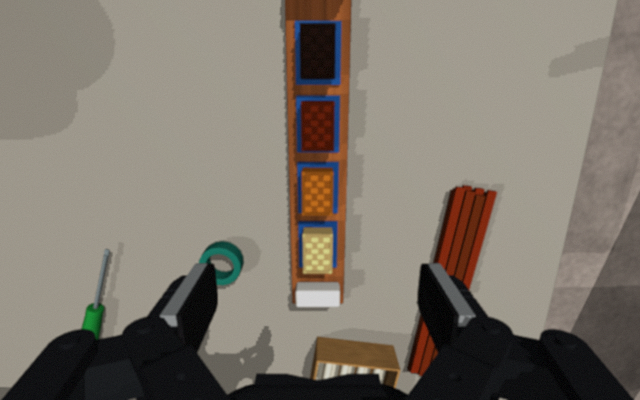

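Run:
```python
from h import *
st,d=look("wrist","w14"); im=d["image"].astype(int); mx=im.max(2)
blue=im[:,:,2]-im[:,:,0]>25
for k,(u,v) in dict(esp=(318,52),chest=(318,125),honey=(318,192),straw=(317,250)).items():
    box=np.zeros(blue.shape,bool); box[v-38:v+36,292:344]=1
    # pad extent: blue pixels in a window -> rect
    q=np.zeros_like(box); q[v-33:v+33,285:350]=1
    nl,l,s,ce=cv2.connectedComponentsWithStats((blue).astype(np.uint8))
    ids=[i for i in range(1,nl) if s[i,4]>15 and np.hypot(*(ce[i]-[u,v]))<36]
    ys,xs=np.nonzero(np.isin(l,ids)); P=cast(np.c_[xs,ys],d,.015,st)[:,:2]*1000
    rr=cv2.minAreaRect(np.float32(P))
    m=((mx<60) if k=='esp' else (mx-im.min(2)>35)&(im[:,:,0]>im[:,:,2]+10))
    # inside the pad's hull only
    hull=np.zeros(blue.shape,np.uint8); cv2.fillConvexPoly(hull,cv2.convexHull(np.int32(np.c_[xs,ys])),1)
    m=(m&(hull>0)).astype(np.uint8)
    m=cv2.morphologyEx(m,cv2.MORPH_OPEN,np.ones((3,3)))
    c,s2,a=rect_on(m,d,.039,st)
    print(k,"pad",np.round(rr[0],1),np.round(rr[1],1),round(rr[2],1),"sample",(c*1000).round(1),np.round(s2,1),round(a,1))
for n in ["top","side"]:
    d=r.get_image(n); cv2.imwrite(f"pics/{n}14.png",cv2.resize((d["image"][130:230,240:440] if n=="top" else d["image"][130:310,280:440])[:,:,::-1],None,fx=3,fy=3))
```

```text
esp pad [616.9  69.2] [67.5 51.4] 88.5 sample [616.2  68.5] [37.2 54.1] 89.6
chest pad [616.2 -10.5] [66.5 51.2] 89.6 sample [616.1 -10.6] [35.2 53.4] 88.8
honey pad [615.5 -90.8] [66.4 51.4] 89.6 sample [615.4 -87.4] [36.9 55.9] 88.8
straw pad [ 614.9 -170.9] [50.9 68.3] 0.1 sample [ 614.9 -163.8] [36.6 55.1] 88.9
```

View pics/side14.png

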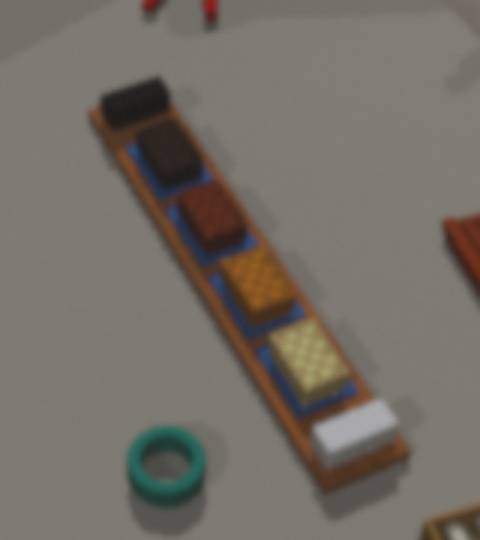

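View pics/top14.png

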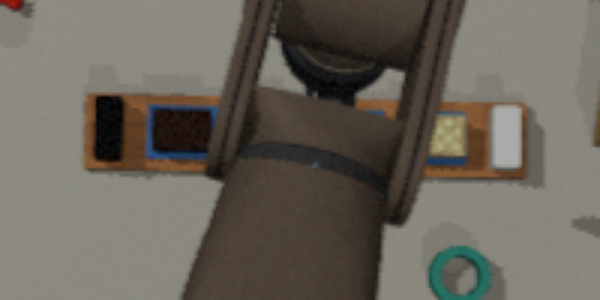

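The wrist view shows all four samples on their pads: espresso (318,52), chestnut (318,125), honey (318,192) and straw (317,250). The straw and honey readings along y come from an oblique view and are clipped, so I'll check those two from directly above.

```bash
python3 -m crank '[-0.06,0,0.03,0,0,0,0, -0.06,0,0.03,0,0,0,0, -0.04,0,0.03,0,0,0,0, 0,0,0,0,0,0,0, 0,0,0,0,0,0,0, 0,0,0,0,0,0,0, 0,0,0,0,0,0,0, 0,0,0,0,0,0,0, 0,0,0,0,0,0,0, 0,0,0,0,0,0,0]'
python3 - <<'E'
from h import *
st,d=look("wrist","w15"); print(st["ee_pos"])
for k,p in [('pad',(.615,-.09)),('pad',(.615,-.17))]: print(nearest(d,st,k,p,.015))
t=r.get_image("top"); t0=dict(np.load("top0.npz"))
E
```

```text
time_s: 33.85
ee_pos: [0.6144, -0.1969, 0.2155]
orientation: [2.231, 2.212, -0.0]
ft_force: [-0.2, 0.7, -0.2]
opening: 0.0854
[ 0.61435456 -0.19693365  0.21548026]
(array([321.2,  59.1]), np.int32(978), array([ 0.6186, -0.0955]), (array([ 0.61542773, -0.0912006 ]), [51.462955474853516, 66.4545669555664], 89.55032348632812))
(array([319.4, 129.2]), np.int32(943), array([ 0.6166, -0.159 ]), (array([ 0.61478046, -0.17099094]), [51.27065658569336, 67.55308532714844], 89.56974029541016))
```

View pics/w15.png

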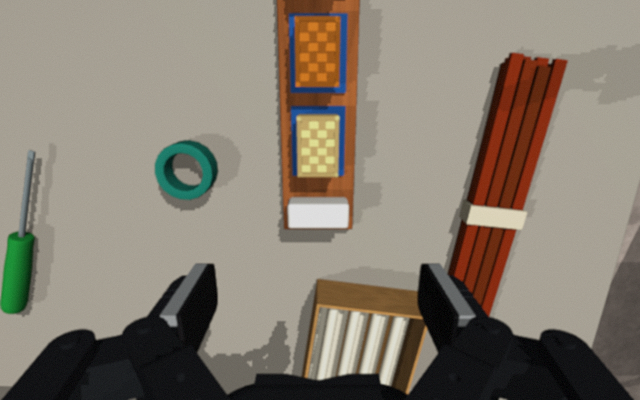

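Run:
```python
from h import *
st,d=look("wrist","w16"); im=d["image"]
cv2.imwrite("pics/w16c.png",cv2.resize(im[0:200,260:380,::-1],None,fx=3,fy=3,interpolation=cv2.INTER_NEAREST)[:600])
h=cv2.cvtColor(im,cv2.COLOR_RGB2HSV)
for v in (50,145): print(v,[(u,int(h[v,u,0]),int(h[v,u,2])) for u in list(range(286,298))+list(range(336,350))])
for n,lo,hi in (("honey",8,98),("straw",102,186)): print(n,[(v,im[v,305].tolist()) for v in list(range(lo,lo+14))+list(range(hi-16,hi))])
```

```text
50 [(286, 12, 95), (287, 12, 94), (288, 9, 96), (289, 170, 79), (290, 113, 96), (291, 108, 105), (292, 107, 104), (293, 110, 99), (294, 130, 88), (295, 9, 119), (296, 14, 147), (297, 15, 149), (336, 14, 157), (337, 14, 152), (338, 13, 148), (339, 8, 123), (340, 121, 111), (341, 109, 135), (342, 107, 141), (343, 107, 141), (344, 107, 141), (345, 110, 136), (346, 122, 115), (347, 3, 121), (348, 11, 142), (349, 12, 146)]
145 [(286, 12, 150), (287, 12, 124), (288, 11, 104), (289, 13, 97), (290, 11, 93), (291, 173, 77), (292, 114, 84), (293, 108, 95), (294, 108, 98), (295, 109, 99), (296, 113, 100), (297, 20, 141), (336, 21, 185), (337, 21, 182), (338, 20, 148), (339, 111, 126), (340, 108, 132), (341, 107, 133), (342, 107, 138), (343, 111, 130), (344, 128, 112), (345, 6, 128), (346, 12, 145), (347, 12, 144), (348, 11, 146), (349, 12, 146)]
honey [(8, [104, 58, 30]), (9, [106, 60, 32]), (10, [107, 60, 31]), (11, [101, 59, 31]), (12, [88, 58, 58]), (13, [52, 56, 86]), (14, [39, 58, 100]), (15, [78, 69, 88]), (16, [124, 80, 54]), (17, [148, 87, 33]), (18, [152, 88, 29]), (19, [149, 86, 26]),
[... 341 characters left out ...]
2, 58, 31]), (97, [105, 61, 35])]
straw [(102, [99, 54, 26]), (103, [103, 59, 31]), (104, [97, 56, 33]), (105, [81, 54, 56]), (106, [47, 52, 83]), (107, [24, 52, 96]), (108, [24, 59, 107]), (109, [27, 69, 127]), (110, [29, 79, 146]), (111, [30, 80, 150]), (112, [38, 81, 146]), (113, [65, 88, 126]), (114, [109, 105, 99]), (115, [150, 132, 87]), (170, [220, 218, 145]), (171, [208, 198, 128]), (172, [190, 173, 108]), (173, [180, 157, 100]), (174, [181, 157, 99]), (175, [180, 158, 99]), (176, [162, 135, 83]), (177, [127, 93, 57]), (178, [96, 59, 31]), (179, [89, 50, 27]), (180, [92, 53, 29]), (181, [90, 48, 24]), (182, [90, 50, 26]), (183, [89, 51, 24]), (184, [90, 51, 27]), (185, [91, 51, 26])]
```

View pics/w16c.png

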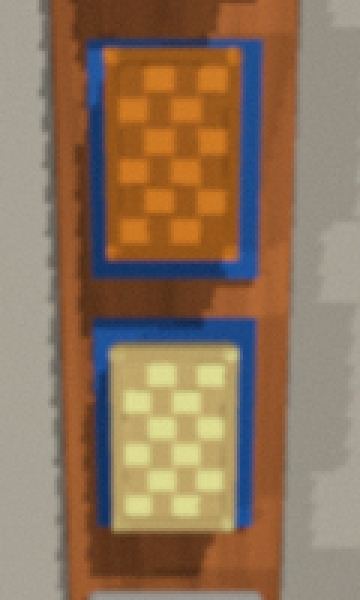

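Now convert the edges: honey top face rows 15.5–86.3, straw 114–177; columns 294.5–339.5 and 296.5–338.5.

Run:
```python
from h import *
st,d=look("wrist","w17"); print(st["ee_pos"])
print("honey",cast([(305,15.5),(305,86.3),(294.5,50),(339.3,50)],d,.039,st)[:,:2].round(4).tolist())
print("straw",cast([(305,113.7),(305,177),(296.5,145),(338.4,145)],d,.039,st)[:,:2].round(4).tolist())
print("pads",cast([(305,12.5),(305,92.5),(305,105.5)],d,.015,st)[:,:2].round(4).tolist())
```

```text
[ 0.61431579 -0.19702183  0.21532567]
honey [[0.6051, -0.0633], [0.6041, -0.1191], [0.5958, -0.0897], [0.6336, -0.09]]
straw [[0.6037, -0.1424], [0.6026, -0.2005], [0.5954, -0.1703], [0.6336, -0.1706]]
pads [[0.6045, -0.0568], [0.6032, -0.1248], [0.603, -0.1367]]
```

Run:
```python
from h import *
print(r.observe()["joint_velocities"].round(3)); print(r.sign_off())
```

```text
[ 0.001 -0.    -0.001  0.    -0.001  0.   ]
the job is handed in; nothing more can be done
None
```

All four samples are on the rail in shade order from the white block: straw on pad_4, honey on pad_3, chestnut on pad_2 and espresso on pad_1. I handed the job in at about 34 s of the 91 s allowed. The arm was still, with the gripper open about 0.2 m above the table and clear of everything.

**Final checks (wrist camera):**
- **Centring:** each sample is within about 1 mm of its pad centre.
- **Alignment:** long sides are within about 1° of the pads' long sides.
- **Pose:** all four lie flat with the woven face up.

**Checks that disagreed:**
- **Straw and honey, first view:** they read 7 mm and 3 mm off along the rail, but that view was oblique and clipped. Measured from nearly overhead, both came out within about 0.5 mm.
- **Side camera:** it put the samples and pads about 3 to 9 mm from the top camera's positions along y. I worked from the wrist camera instead.
- **Gripping:** up to about 7 N of wrist force showed while three of the grips closed. I took no reading with the espresso grip closed.

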